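Open the flux jar one-handed

ROBOT

A 6-joint arm with a two-finger parallel gripper is mounted at the origin on the work surface. World frame = base frame: x ahead of the robot, y to its left, z up, the work surface at z = 0. Lengths are in mm, angles in rad, forces in N, time in s.
With the tool pointing down it reaches from about 275 to 750 mm from the base axis. Payload 10.2 kg.
Tool frame: the origin (TCP) lies midway between the tips of the shut fingers; the grasp point (between the pads) lies 19 mm behind it (grasp_offset is the distance from the TCP to the grasp point, in mm); y points along the fingers, x is the direction in which the jaws open and shut, and the axes are right-handed (so a half turn about y gives the same grasp; the last joint's range is limited). The gripper opens to 88 mm and grips with 3 to 60 N. Pads are 18 mm wide; open, the fingers measure 123 mm over their backs; the gripper's body (75 mm by 187 mm) begins 45 mm behind the grasp point.
Start: joints at [1.017, 0.313, 1.498, -0, 1.331, -0.223], TCP at [170.533, 496.538, 238.72] pointing down, gripper open.
Joint ranges: [-2.94, 2.94], [-0.97, 2.17], [0.19, 2.56], [-1.23, 4.37], [0.02, 3.11], [-2.88, 2.88]. Speed limits (rad/s): [2.39, 2.39, 3.01, 3.14, 3.14, 3.14].

INTERFACE

Orientations are given as a 3x3 rotation matrix whose columns are the frame's x, y, z axes.
In Python, from station import * gives the robot as it stands. The module is installed in compiled form; this text tells all that it offers.
- The arm moves only by the tool step_arm, never from a script. Its argument "motion" is a list of rows, each a list of 7 numbers: the shift along the world's x, y, z in cm, then the turn, a rotation vector about the world's x, y, z in degrees, then the gripper command: -1 is shut, 1 is fully open, values between are in proportion. In form: [[dx, dy, dz, wx, wy, wz, fingers], ...]. A call has 1 to 8 rows; each row shifts and turns the commanded pose from where the row before left it; what a row does not reach is not made up. A row lasts 1/10 s, in which the tool goes at most 50 mm and 8.59 degrees, less where a joint would pass 70% of its speed; a pose out of reach is approached as far as the arm can. A call with a gripper value outside its range is refused whole. The fingers move at their own pace and stop on an object; "newtons" is the grip in N (left out, the last holds). Time passes only in rows, so rows that do not move let the fingers close. It gives the time, the measured TCP pose, the force and the opening at its end, in the units of the state.
- sense(): the state, without advancing time (a new reading comes with each control period).
- grab_frame(name): name is "scene" or "side" or "wrist"; returns the picture (400x640x3 uint8, blue, green, red); there is no depth.
- camera_info(name): a dict with "fov_y" (degrees; the focal length in pixels is half the picture's height over the tangent of half this angle, whatever the lens; pixels are square), "cx", "cy" (the principal point, pixels), "T" (4x4, takes a point from camera to world coordinates); the wrist camera has in their place "hand_eye" (4x4, takes a point from camera to tool coordinates, whose origin is the TCP and whose axes are the tool frame's). Camera axes: x right, y up, looking along -z (the intrinsics and any distortion apply to the point x, -y, -z); pixel columns grow to the right and rows downward; lengths in mm; the calibration is good to about 2 mm. A picture is of the moment at which its call begins: read the wrist's pose just before it. camera_info takes no time and is no camera call.
- sign_off(): hands the job in, once; it reports no verdict.
The state is a dict: "time_s": time; "q": joint angles; "joint_vel": joint speeds; "joint_torque": joint torques, N m; "ee_pos": TCP position; "tcp_rot": TCP orientation; "wrist_force": force on the tool from outside, world axes, zero at the start; "torque": the same for the moment, N m; "grip_width": finger opening in mm.
Only numpy, scipy, OpenCV 4.12 (cv2) and the standard library are available. Lean on these libraries where they do the work, as an engineer would, in place of code of your own. Each camera call takes 0.05 s, during which the arm holds its last target.

TASK

Take the closed amber jar with the green cap and set it gently down into the square pocket of the black jar holder, so that the pocket keeps it from turning. There, unscrew the tight green cap anticlockwise, stop turning as soon as it comes off the thread, and lift it straight up. Finish while still holding the cap, level and right way up, about 2 cm above the open jar so that drips fall back in; leave the jar seated in the holder, do not wrench the cap off its thread, and leave the other things on the bench where they are.

Things in the scene. Friction and masses are not known exactly. Their poses are not given: they have to be found in the camera images.
- jar_center (a point): Amber jar: square body 50 x 50 mm, rounded corners, 40 mm high, foot narrowed to 46 mm over the lowest 5 mm; above it a round neck 34 mm across up to 63 mm. About 200 g. This point is on its upright axis, 33 mm above its underside; x and y run across the flats, z up. A white dot on the shoulder marks the +x +y corner.
- jar_mouth (a point): Centre of the rim of the amber jar's neck, 63 mm above its underside, axes as the jar's. A springy rubber seal stands 3 mm above it closed, 5 mm open; it presses the cap up with about 15 N, so that 0.2 to 0.4 N m are needed to turn the cap, and lifts it 1 to 2 mm when free. Then it lifts straight off; its lower edge clears the seal after 18 mm.
- cap_center (a point): Round green ribbed screw cap, 52 mm across, 20 mm high, 30 g, with a white bar on top pointing along its +x +y. This point is on its axis, half-way up; z up out of its flat top. Closed, it is 60 mm above the jar's underside, with 6 to 10 mm of bare neck below the cap. The closed jar may be carried by its cap. It opens anticlockwise seen from above.
- cap_rim (a point): Centre of the green cap's lower edge, 10 mm below cap_center, same axes. Closed, the cap is turned 61 to 79 degrees clockwise from the jar. When its axes agree with the jar's (bar over the dot) it is free, within about 12 degrees either way: 70 degrees of turning frees every start; some 30 degrees farther its lugs hit the next ridge.
- holder_floor (a point): Jar holder: black square block 92 x 92 mm, 28 mm high, fixed to the mat, with yellow lines round a square pocket 54 x 54 mm, 22 mm deep, open above. This point is the centre of the pocket floor, 6 mm above the holder's underside; x and y run along the pocket's sides, z up. The jar fits in any of four quarter turns.
- jar_red_center (a point): A similar jar, white with a red cap: 50 mm square, 70 mm high, loose, not to be moved. Point half-way up.
- magnetizer: Blue block with a window, 50 x 28 mm, 50 mm high, loose, not to be moved. Origin under its centre.
- phone: Phone lying face up, 71 x 146 mm, 8 mm thick, loose, not to be moved. Origin under its centre.
- screwdriver: Small black screwdriver lying on the mat, 133 mm long along its x, handle to -x, 12 mm thick, not to be moved. Origin under the joint of handle and blade.
- tweezers: Tweezers lying on the mat, 130 mm long along x, 4 mm high, not to be moved. Origin under the middle.
- meter: Small blue plug-in meter in a mat compartment, 22 x 68 mm, 12 mm high, not to be moved. Origin under its centre.
- bottle: White squeeze bottle with a pointed nozzle, 48 mm across, 135 mm high, standing, not to be moved. Origin under its centre.
- mat: Blue silicone mat fixed on the table, 400 x 660 mm, 4 mm thick, with compartments (walls 6 mm) along its far edge. Jars and holder stand on it, so their undersides are at z = 0.004. Origin under its centre.

How it is judged:
By the outcome, as a careful person would: the job done as asked, in the order asked, and still so for the second after the job is handed in, while the arm keeps its last pose, push and grip.
It also fails if it takes over 51 s, if anything falls off the work surface, if the arm or the gripper's body presses on something with over 40 N, if the wrist force passes 120 N, or if a joint passes its speed limit or range.

## Working session

There is one attempt and no reset: what is moved stays moved. The work goes in short steps, Python scripts to look and compute and a tool call to move; the robot and the scene stay as the last step left them, time stands still between calls to the robot, and variables do not carry over. Pictures are saved under pics/ and viewed, and the job is handed in when it is done.

Besides the shell and the picture viewer there is one more tool, called after "Call:" as name([rows], argument=value, ...), one row to a line, values as JSON. step_arm: Moves the arm, as the interface text tells. Its arguments: {"type":"object","properties":{"motion":{"type":"array","items":{"type":"array","items":{"type":"number"}}},"newtons":{"type":"number"}},"required":["motion"]}

```bash
mkdir -p pics
cat > h.py <<'E'
import numpy as np, cv2
from station import *
E
python3 - <<'E'
from h import *
np.set_printoptions(precision=3,suppress=True)
s=sense();print(s['time_s'],s['ee_pos'],s['tcp_rot'],s['wrist_force'],s['grip_width'])
for n in ['scene','side','wrist']:
    print(n,camera_info(n))
    im=grab_frame(n);cv2.imwrite(f'pics/{n}0.png',im)
print(sense()['time_s'])
E
```

```text
0.0 [170.402 496.316 238.18 ] [[ 0.325 -0.001 -0.946]
 [ 0.946 -0.001  0.325]
 [-0.001 -1.     0.   ]] [-0.607 -0.665 -0.372] 87.96470659853777
scene {'fov_y': 46.88842670351206, 'cx': 319.2048237798391, 'cy': 199.57625257310335, 'T': array([[   0.258,   -0.762,    0.594, 1032.29 ],
       [   0.966,    0.193,   -0.172,  -67.81 ],
       [   0.017,    0.618,    0.786,  773.339],
       [   0.   ,    0.   ,    0.   ,    1.   ]])}
side {'fov_y': 45.680869420525546, 'cx': 326.8015985371066, 'cy': 197.27999441099976, 'T': array([[   0.705,    0.47 ,   -0.531,  -51.419],
       [  -0.709,    0.448,   -0.545, -523.291],
       [  -0.018,    0.761,    0.649,  782.647],
       [   0.   ,    0.   ,    0.   ,    1.   ]])}
wrist {'fov_y': 65.68856580500807, 'cx': 321.50809013508393, 'cy': 190.73113384211908, 'hand_eye': array([[   1.   ,    0.001,   -0.001,    0.329],
       [  -0.001,    0.27 ,   -0.963, -146.559],
       [  -0.001,    0.963,    0.27 ,   69.397],
       [   0.   ,    0.   ,    0.   ,    1.   ]])}
0.15
```

View pics/scene0.png

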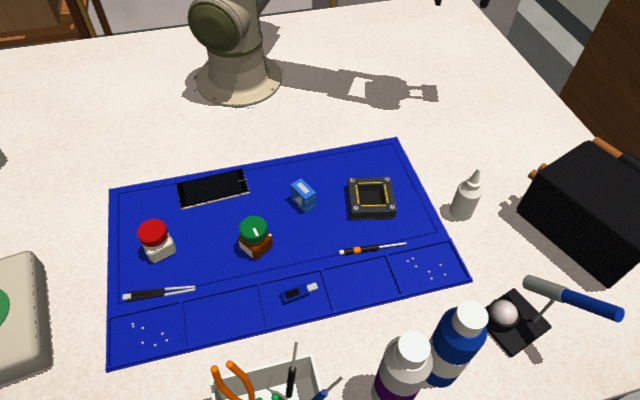

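View pics/side0.png

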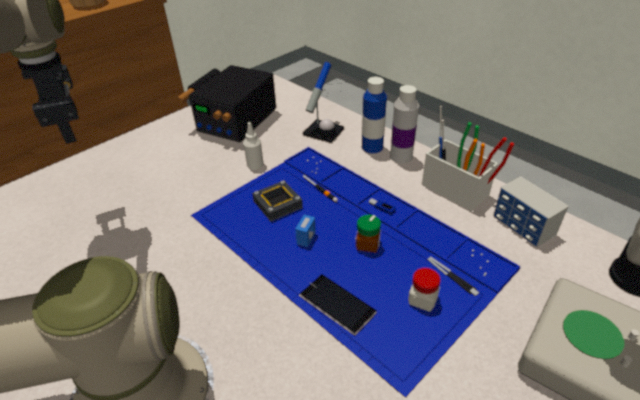

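View pics/wrist0.png

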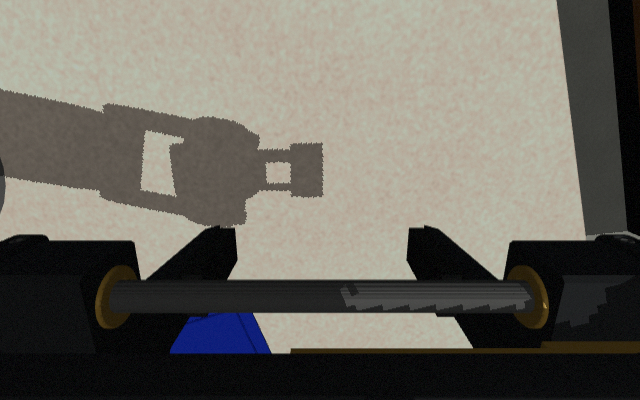

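```bash
cat > h.py <<'E'
import numpy as np, cv2
from station import *
np.set_printoptions(precision=2,suppress=True)
def cam(n,s=None):
    c=camera_info(n);f=200/np.tan(np.radians(c['fov_y'])/2)
    if n=='wrist':
        T=np.eye(4);T[:3,:3]=s['tcp_rot'];T[:3,3]=s['ee_pos'];T=T@np.array(c['hand_eye'])
    else: T=np.array(c['T'])
    return dict(f=f,cx=c['cx'],cy=c['cy'],T=T)
def ray(c,p):
    d=np.array([(p[0]-c['cx'])/c['f'],-(p[1]-c['cy'])/c['f'],-1]);d=c['T'][:3,:3]@d
    return c['T'][:3,3],d/np.linalg.norm(d)
def onz(c,p,z):
    o,d=ray(c,p);return o+d*(z-o[2])/d[2]
def tri(cs,ps):
    A=np.zeros((3,3));b=np.zeros(3);R=[ray(c,p) for c,p in zip(cs,ps)]
    for o,d in R:
        P=np.eye(3)-np.outer(d,d);A+=P;b+=P@o
    X=np.linalg.solve(A,b);return X,[np.linalg.norm((np.eye(3)-np.outer(d,d))@(X-o)) for o,d in R]
def proj(c,X):
    q=c['T'][:3,:3].T@(np.asarray(X)-c['T'][:3,3]);return np.array([c['cx']+c['f']*q[0]/-q[2],c['cy']-c['f']*q[1]/-q[2]])
def blobs(m,amin=50):
    n,l,st,ce=cv2.connectedComponentsWithStats(m.astype(np.uint8));return [(ce[i],st[i]) for i in range(1,n) if st[i][4]>amin]
E
python3 - <<'E'
from h import *
C={n:cam(n) for n in('scene','side')}
P={}
for n in C:
    im=cv2.imread(f'pics/{n}0.png');h=cv2.cvtColor(im,cv2.COLOR_BGR2HSV)
    g=(h[...,0]>50)&(h[...,0]<85)&(h[...,1]>120)&(h[...,2]>40)
    print(n,'green',blobs(g,80))
    y=(h[...,0]>15)&(h[...,0]<35)&(h[...,1]>90)&(h[...,2]>90)
    print(n,'yel',blobs(y,8))
    x0,y0=(200,150) if n=='scene' else (220,140)
    w=200
    cv2.imwrite(f'pics/{n}0z.png',cv2.resize(im[y0:y0+130,x0:x0+200],None,fx=4,fy=4,interpolation=cv2.INTER_CUBIC))
E
```

```text
scene green [(array([252.81, 229.02]), array([240, 216,  27,  27, 562], dtype=int32)), (array([  3.09, 305.74]), array([  0, 290,   9,  34, 207], dtype=int32))]
scene yel [(array([85.74, 18.71]), array([ 77,   0,  18,  38, 107], dtype=int32)), (array([333.41,   3.03]), array([331,   0,   5,   7,  29], dtype=int32)), (array([41.57, 19.17]), array([37, 11, 10, 16, 42], dtype=int32)), (array([ 4.36, 18.86]), array([ 1, 12,  8, 13, 28], dtype=int32)), (array([10.  , 26.25]), array([ 7, 23,  6,  7, 12], dtype=int32)), (array([ 2.18, 27.91]), array([ 0, 26,  6,  4, 11], dtype=int32)), (array([369.77, 182.49]), array([358, 182,  25,   2,  47], dtype=int32)), (array([356.84, 193.9 ]), array([355, 185,   5,  19,  49], dtype=int32)), (array([385.65, 193.27]), array([383, 184,   6,  19,  48], dtype=int32)), (array([373.53, 205.09]), array([361, 204,  26,   3,  53], dtype=int32)), (array([357., 249.]), array([355, 248,   5,   3,  15], dtype=int32)), (array([229.5, 363.5]), array([228, 362,   4,   4,  12], dtype=int32)), (array([214. , 368.8]), array([213, 367,   3,   4,  10], dtype=int32))]
side
[... 352 characters left out ...]
9,   1,   7,   5,  11], dtype=int32)), (array([126.11,   1.  ]), array([124,   0,   5,   4,   9], dtype=int32)), (array([68.87, 11.05]), array([64,  6, 10, 12, 38], dtype=int32)), (array([475.2, 139. ]), array([474, 138,   4,   3,  10], dtype=int32)), (array([471.36, 151.05]), array([468, 143,   9,  19,  22], dtype=int32)), (array([268.17, 193.86]), array([260, 185,  20,  21,  86], dtype=int32)), (array([287.18, 190.84]), array([282, 186,  12,  11,  38], dtype=int32)), (array([282.98, 201.91]), array([274, 198,  19,   9,  44], dtype=int32)), (array([ 87.06, 298.03]), array([  32,  257,  105,   78, 4132], dtype=int32)), (array([128.39, 297.56]), array([118, 283,  19,  29, 119], dtype=int32))]
```

View pics/scene0z.png

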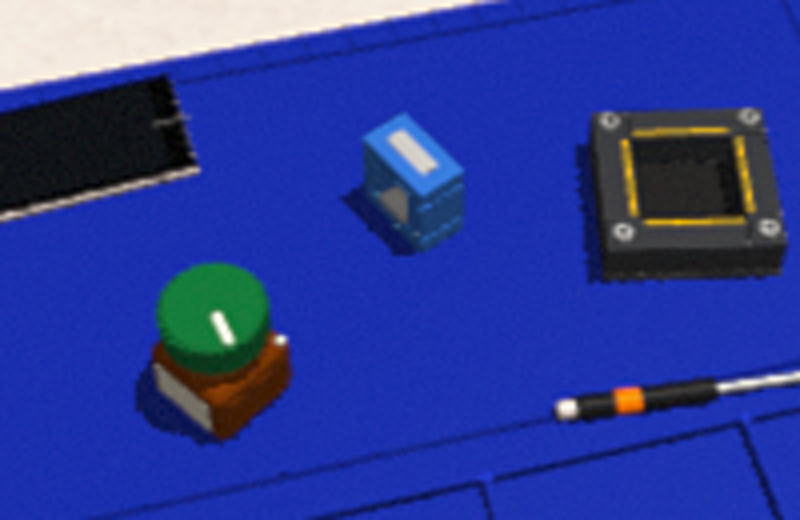

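View pics/side0z.png

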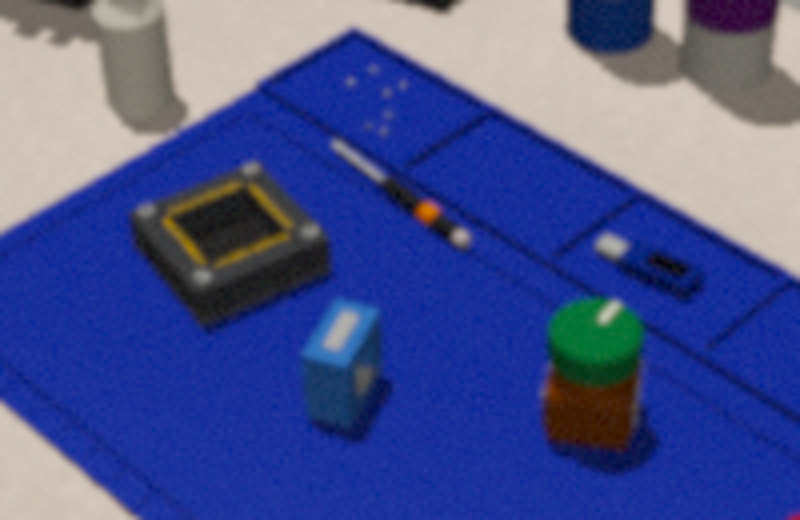

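Run:
```python
from h import *
C=[cam(n) for n in('scene','side')]
sc=lambda x,y:np.array([200+(x+.5)/4-.5,150+(y+.5)/4-.5]); sd=lambda x,y:np.array([220+(x+.5)/4-.5,140+(y+.5)/4-.5])
X=tri(C,[sc(214,313),sd(596,332)]);print('captop',X)
b=tri(C,[sc(233,343),sd(619,303)]);print('bar outer',b)
print('bar in',onz(C[0],sc(213,315),74),onz(C[1],sd(602,322),74))
print('dot',onz(C[0],sc(281,340),44),'ctr',onz(C[0],sc(214,313),74))
S=[tri(C,[a,c])for a,c in zip([sc(611,120),sc(750,116),sc(769,227),sc(624,231)],[sd(204,275),sd(147,211),sd(251,170),sd(311,231)])]
for s in S:print('screw',s)
M=np.mean([s[0] for s in S],0);print(M)
for i in range(4):
    d=S[(i+1)%4][0]-S[i][0];print(np.linalg.norm(d),np.degrees(np.arctan2(d[1],d[0])))
for n,p in dict(mag=(206,0),).items():pass
print('mag top',tri(C,[sc(413,153),sd(342,330)]))
print('driver tail',onz(C[0],sc(567,408),10),'tip',onz(C[0],[405,243],10))
print('meter',onz(C[0],[298,293],10))
print('bottle tip',onz(C[0],[477,172],139),'base',onz(C[0],[463,212],0))
```

```text
captop (array([535.2 , -49.44,  69.24]), [np.float64(0.3281184806098021), np.float64(0.32811848060990656)])
bar outer (array([557.48, -45.13,  73.78]), [np.float64(1.4992923300916652), np.float64(1.4992923300915795)])
bar in [539.36 -49.91  74.  ] [539.52 -50.13  74.  ]
dot [540.31 -20.49  44.  ] ctr [538.37 -49.28  74.  ]
screw (array([440.59, 174.69,  34.32]), [np.float64(1.1729867771040894), np.float64(1.1729867771040323)])
screw (array([455.3 , 247.31,  33.29]), [np.float64(1.3778175937335502), np.float64(1.377817593733543)])
screw (array([526.94, 231.47,  32.73]), [np.float64(1.1325700235483844), np.float64(1.1325700235484284)])
screw (array([512.1 , 158.97,  33.75]), [np.float64(1.2638608491788688), np.float64(1.2638608491788526)])
[483.73 203.11  33.52]
74.10279383456326 78.54771961055849
73.37165940395258 -12.461328755652229
74.0123471133219 -101.57298784523752
73.21425014626232 167.60741004168716
mag top (array([451.78,  64.99,  53.15]), [np.float64(0.6509859675875996), np.float64(0.6509859675875898)])
driver tail [590.3 107.9  10. ] tip [602.35 235.    10.  ]
meter [654.86   6.41  10.  ]
bottle tip [562.26 370.9  139.  ] base [554.65 386.11   0.  ]
```

Call:
step_arm([
  [2.4,-2.7,-0.6,0,0,-5,1],
  [2.4,-2.7,-0.6,0,0,-5,1],
  [2.4,-2.7,-0.6,0,0,-5,1],
  [2.4,-2.7,-0.6,0,0,-5,1],
  [2.4,-2.7,-0.6,0,0,-5,1],
  [2.4,-2.7,-0.6,0,0,-5,1],
  [2.4,-2.7,-0.6,0,0,-5,1],
  [2.4,-2.7,-0.6,0,0,-5,1],
])

```text
time_s: 0.95
ee_pos: [363.2, 279.3, 190.4]
tcp_rot: [[0.859, -0.0, -0.513], [0.513, -0.0, 0.859], [-0.0, -1.0, 0.0]]
wrist_force: [0.6, -0.1, -0.4]
grip_width: 88.3
```

Call:
step_arm([
  [2.4,-2.7,-0.6,0,0,-6,1],
  [2.4,-2.7,-0.6,0,0,-6,1],
  [2.4,-2.7,-0.6,0,0,-6,1],
  [2.4,-2.7,-0.6,0,0,-6,1],
  [2.4,-2.7,-0.6,0,0,-6,1],
  [0,0,0,0,0,0,1],
])

```text
time_s: 1.55
ee_pos: [484.2, 142.9, 159.7]
tcp_rot: [[1.0, -0.001, -0.012], [0.012, -0.001, 1.0], [-0.001, -1.0, -0.001]]
wrist_force: [-0.9, 0.3, 0.1]
grip_width: 88.2
```

```bash
cat > w.py <<'E'
import sys,pickle
from h import *
s=sense();im=grab_frame('wrist');n=sys.argv[1]
cv2.imwrite(f'pics/{n}.png',im);pickle.dump(cam('wrist',s),open(f'{n}.pkl','wb'));print(s['time_s'],s['ee_pos'])
E
python3 w.py wh1
```

```text
1.55 [484.15 142.88 159.7 ]
```

Call:
step_arm([
  [-3,0,0,0,0,0,1],
  [-3,0,0,0,0,0,1],
  [0,0,0,0,0,0,1],
  [0,0,0,0,0,0,1],
])

```text
time_s: 2.0
ee_pos: [422.2, 146.3, 161.2]
tcp_rot: [[1.0, 0.001, -0.021], [0.021, 0.0, 1.0], [0.001, -1.0, 0.0]]
wrist_force: [0.5, -0.2, -0.2]
grip_width: 88.5
```

```bash
python3 w.py wh2
```

```text
2.0 [422.19 146.33 161.24]
```

View pics/wh1.png

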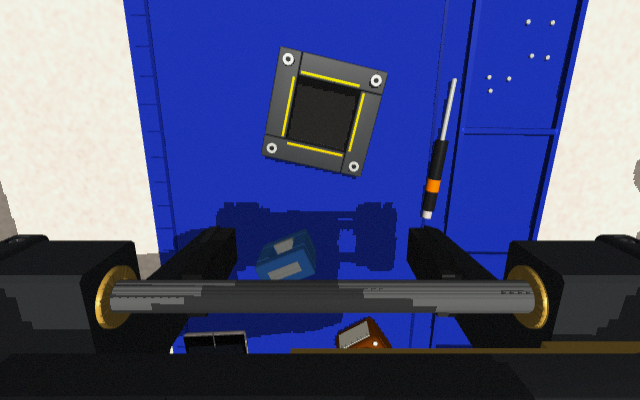

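View pics/wh2.png

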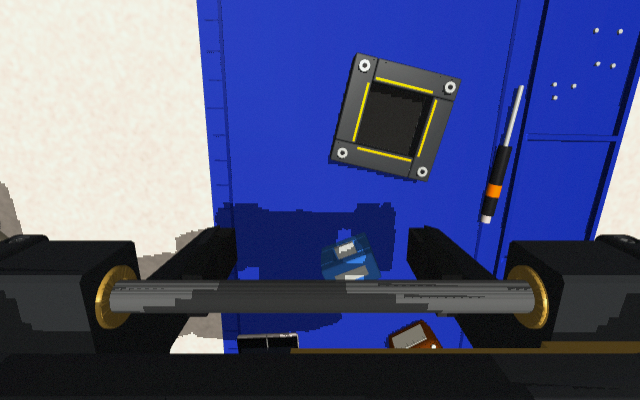

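Run:
```python
from h import *
import pickle
D={};Cs=[]
for n in('wh1','wh2'):
    im=cv2.imread(f'pics/{n}.png').astype(int);c=pickle.load(open(n+'.pkl','rb'));Cs.append(c)
    h=cv2.cvtColor(im.astype(np.uint8),cv2.COLOR_BGR2HSV)
    y=(h[...,0]>20)&(h[...,0]<35)&(h[...,1]>150)&(h[...,2]>120)
    w=(h[...,1]<60)&(h[...,2]>130)
    R=np.zeros(y.shape,bool);R[40:190,250:480]=1
    m=(w&R).astype(np.uint8); m=cv2.morphologyEx(m,cv2.MORPH_CLOSE,np.ones((5,5)))
    sc=[b[0] for b in blobs(m,40)];print(n,len(sc),sc)
    ctr=np.mean(sc,0);sc.sort(key=lambda p:np.arctan2(*(p-ctr)[::-1]));D[n]=sc
    yb=blobs(y&R,15);print('yel',[b[0] for b in yb])
    Pc=[onz(c,b[0],32) for b in yb];print('lines at z32 mean',np.mean(Pc,0), [np.degrees(np.arctan2((Pc[i]-Pc[j])[1],(Pc[i]-Pc[j])[0])) for i,j in((0,3),(1,2))])
X=[tri(Cs,[a,b]) for a,b in zip(D['wh1'],D['wh2'])]
for x in X:print(x)
M=np.mean([x[0] for x in X],0);print(M)
for k in range(2):
  S=[onz(Cs[k],p,32) for p in D[('wh1','wh2')[k]]]
  print(np.mean(S,0),[ (round(np.linalg.norm(d),1),round(np.degrees(np.arctan2(d[1],d[0])),1)) for d in [S[(i+1)%4]-S[i] for i in range(4)]])
```

```text
wh1 5 [array([287.59,  58.46]), array([375.88,  79.89]), array([448.38, 108.76]), array([271.42, 147.52]), array([353.46, 166.  ])]
yel [array([329.67,  78.43]), array([287.84, 105.6 ]), array([356.11, 121.93]), array([314.16, 148.7 ])]
lines at z32 mean [483.7  204.15  32.  ] [np.float64(77.87809718294682), np.float64(167.59137762544913)]
wh2 4 [array([364.35,  64.83]), array([449.89,  86.73]), array([342.  , 152.32]), array([421.84, 171.37])]
yel [array([403.75,  84.77]), array([360.44, 111.56]), array([426.88, 127.84]), array([383.6 , 153.79])]
lines at z32 mean [483.89 203.98  32.  ] [np.float64(77.81406371525115), np.float64(167.88798795572964)]
(array([455.37, 247.73,  35.98]), [np.float64(0.03707306864660271), np.float64(0.03707306864671571)])
(array([527.85, 232.21,  35.42]), [np.float64(0.05712547884122361), np.float64(0.0571254788411801)])
(array([425.11, 220.89, 379.37]), [np.float64(28.275804444805097), np.float64(28.275804444805203)])
(array([ 388.91,  335.64, 1016.57]), [np.float64(23.794012542881255), np.float64(23.794012542881344)])
[449.31 259.12 366.84]
[505.42 205.    32.  ] [(np.float64(75.1), np.float64(-12.1)), (np.float64(67.3), np.float64(-19.6)), (np.float64(94.1), np.float64(-147.4)), (np.float64(106.0), np.float64(122.9))]
[484.61 203.62  32.  ] [(np.float64(75.0), np.float64(-12.2)), (np.float64(75.1), np.float64(-102.2)), (np.float64(74.9), np.float64(167.7)), (np.float64(74.9), np.float64(77.8))]
```

Call:
step_arm([
  [1.2,-3.5,0,0,0,0,1],
  [1.2,-3.5,0,0,0,0,1],
  [1.2,-3.5,0,0,0,0,1],
  [1.2,-3.5,0,0,0,0,1],
  [1.2,-3.5,0,0,0,0,1],
  [1.2,-3.5,0,0,0,0,1],
  [1.2,-3.5,0,0,0,0,1],
  [0,0,0,0,0,0,1],
])

```text
time_s: 2.85
ee_pos: [508.0, -102.9, 160.4]
tcp_rot: [[1.0, 0.001, -0.015], [0.015, -0.001, 1.0], [0.001, -1.0, -0.001]]
wrist_force: [-0.5, -0.0, -0.5]
grip_width: 88.0
```

Call:
step_arm([
  [0,0,0,0,0,0,1],
  [0,0,0,0,0,0,1],
])

```text
time_s: 3.05
ee_pos: [506.5, -98.5, 160.6]
tcp_rot: [[1.0, -0.0, -0.019], [0.019, 0.0, 1.0], [-0.0, -1.0, 0.0]]
wrist_force: [0.5, 0.4, -0.4]
grip_width: 88.1
```

```bash
python3 w.py wj1
```

```text
3.05 [506.49 -98.54 160.59]
```

Call:
step_arm([
  [3,0,0,0,0,0,1],
  [3,0,0,0,0,0,1],
  [0,0,0,0,0,0,1],
  [0,0,0,0,0,0,1],
  [0,0,0,0,0,0,1],
])

```text
time_s: 3.6
ee_pos: [565.8, -98.9, 160.8]
tcp_rot: [[1.0, -0.001, -0.019], [0.019, 0.0, 1.0], [-0.001, -1.0, 0.0]]
wrist_force: [-1.0, -0.0, 0.5]
grip_width: 88.2
```

```bash
python3 w.py wj2
```

```text
3.6 [565.8  -98.86 160.77]
```

View pics/wj1.png

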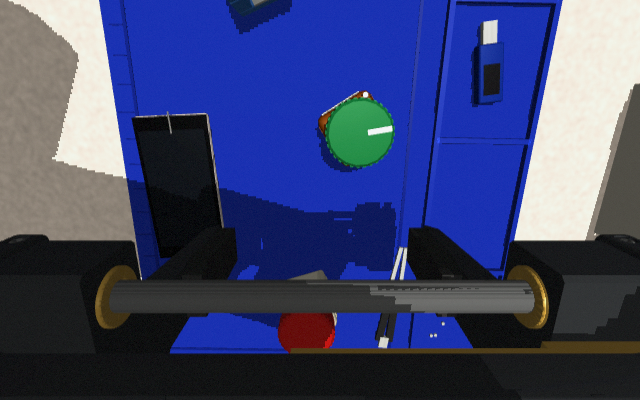

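View pics/wj2.png

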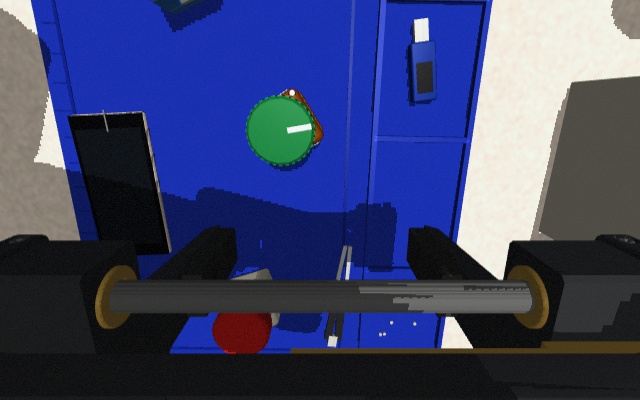

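Run:
```python
from h import *
import pickle
Cs=[];P=[];dots=[]
for n,dr in(('wj1',(365,95)),('wj2',(292,93))):
    im=cv2.imread(f'pics/{n}.png');c=pickle.load(open(n+'.pkl','rb'));Cs.append(c)
    h=cv2.cvtColor(im,cv2.COLOR_BGR2HSV)
    g=((h[...,0]>50)&(h[...,0]<85)&(h[...,1]>100)&(h[...,2]>110)).astype(np.uint8)
    g[200:]=0;g[:60]=0
    k=max(cv2.findContours(g,cv2.RETR_EXTERNAL,cv2.CHAIN_APPROX_NONE)[0],key=len)
    e=cv2.fitEllipse(cv2.convexHull(k));print(n,e);P.append(np.array(e[0]))
    w=(h[...,1]<70)&(h[...,2]>150)
    hull=cv2.fillPoly(np.zeros(g.shape,np.uint8),[cv2.convexHull(k)],1)
    bar=[b for b in blobs(w&(hull>0),30)]
    ys,xs=np.nonzero(w&(hull>0));W=np.array([onz(c,p,74)[:2] for p in zip(xs,ys)]);ct=onz(c,P[-1],74)
    d=W.mean(0)-ct[:2];print(' ctr',ct,'bar dir',np.degrees(np.arctan2(d[1],d[0])),np.linalg.norm(d),'px',bar[0][0])
    m=np.zeros(g.shape,bool);m[dr[1]-6:dr[1]+6,dr[0]-6:dr[0]+6]=1
    db=blobs(w&m,4);print(' dot',db);p=db[0][0];dots.append(p)
    q=onz(c,p,44);d=q-ct;print(' dot w',q,'rel',d[:2],np.degrees(np.arctan2(d[1],d[0])),np.linalg.norm(d[:2]))
print('tri cap',tri(Cs,P),'dot',tri(Cs,dots))
c=cam('scene');print('red',onz(c,[152,230],70),'phone',onz(c,[213,188],12),'tweez',onz(c,[158,293],6))
```

```text
wj1 ((360.01910400390625, 130.43014526367188), (64.38216400146484, 67.9962158203125), 18.217172622680664)
 ctr [534.01 -47.08  74.  ] bar dir 3.0175259610049823 14.590828927539077 px [379.93 130.17]
 dot [(array([365.07,  94.41]), array([363,  92,   5,   6,  27], dtype=int32))]
 dot w [540.33 -20.56  44.  ] rel [ 6.32 26.52] 76.59303728415316 27.262884484476086
wj2 ((279.73199462890625, 128.30654907226562), (64.42219543457031, 68.1540756225586), 170.67518615722656)
 ctr [533.84 -46.99  74.  ] bar dir 1.5693902994172746 14.182488202703093 px [298.89 128.13]
 dot [(array([291.64,  92.36]), array([289,  90,   6,   6,  28], dtype=int32))]
 dot w [540.06 -20.43  44.  ] rel [ 6.23 26.57] 76.80686169931022 27.288114241243772
tri cap (array([533.93, -46.98,  74.69]), [np.float64(0.0436392713082169), np.float64(0.043639271308217896)]) dot (array([540.17, -20.53,  45.2 ]), [np.float64(0.06733573453071912), np.float64(0.06733573453071934)])
red [ 494.67 -228.91   70.  ] phone [ 371.67 -112.51   12.  ] tweez [ 589.5  -238.95    6.  ]
```

Run:
```python
from h import *
import pickle
o=[]
for n,x,y in(('wj1',360,130),('wj2',282,130)):
    im=cv2.imread(f'pics/{n}.png')[y-50:y+50,x-50:x+50];h=cv2.cvtColor(im,cv2.COLOR_BGR2HSV)
    o.append(cv2.resize(im,None,fx=4,fy=4,interpolation=0))
    print(h[::4,50].tolist())
cv2.imwrite('pics/z1.png',np.hstack(o))
```

```text
[[116, 215, 179], [115, 217, 179], [116, 211, 180], [13, 244, 96], [12, 198, 153], [71, 212, 118], [69, 164, 160], [70, 167, 159], [69, 164, 159], [69, 168, 158], [69, 172, 154], [69, 172, 153], [70, 174, 152], [69, 178, 150], [70, 179, 147], [70, 180, 149], [70, 183, 145], [70, 183, 146], [70, 185, 143], [70, 194, 142], [70, 194, 141], [70, 204, 119], [115, 219, 91], [115, 218, 179], [116, 215, 178]]
[[115, 220, 177], [116, 214, 179], [116, 214, 179], [115, 104, 216], [71, 215, 108], [69, 171, 157], [70, 172, 154], [70, 177, 154], [69, 175, 153], [70, 176, 151], [70, 180, 149], [70, 178, 149], [70, 183, 148], [70, 186, 147], [70, 183, 145], [70, 190, 142], [70, 190, 142], [70, 192, 142], [70, 188, 141], [69, 191, 140], [70, 191, 139], [69, 199, 86], [115, 216, 91], [115, 218, 178], [116, 214, 179]]
```

View pics/z1.png

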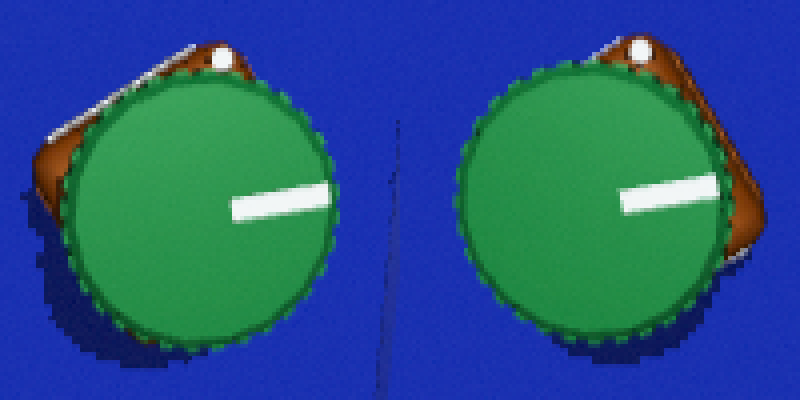

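Run:
```python
from h import *
import pickle
Cs=[];P=[];bs=[];dots=[(365.07,94.41),(291.64,92.36)]
for n,ctr in(('wj1',(360,132)),('wj2',(281,131))):
    im=cv2.imread(f'pics/{n}.png');c=pickle.load(open(n+'.pkl','rb'));Cs.append(c)
    h=cv2.cvtColor(im,cv2.COLOR_BGR2HSV)
    yy,xx=np.mgrid[:400,:640];near=np.hypot(xx-ctr[0],yy-ctr[1])<36
    g=(h[...,0]>60)&(h[...,0]<80)&(h[...,1]>100)&(h[...,2]>60)&near
    w=(h[...,1]<70)&(h[...,2]>150)&near&(np.hypot(xx-ctr[0],yy-ctr[1])<33)
    m=cv2.morphologyEx((g|w).astype(np.uint8),cv2.MORPH_OPEN,np.ones((5,5)))
    k=max(cv2.findContours(m,cv2.RETR_EXTERNAL,cv2.CHAIN_APPROX_NONE)[0],key=len)
    e=cv2.fitEllipse(k);mm=cv2.moments(m,True);p=np.array([mm['m10'],mm['m01']])/mm['m00']
    print(n,e,p,cv2.minEnclosingCircle(k));P.append(np.array(e[0]))
    ys,xs=np.nonzero(w);W=np.array([onz(c,q,74)[:2] for q in zip(xs,ys)]);u=np.linalg.svd(W-W.mean(0))[2][0]
    ct=onz(c,P[-1],74);d=W.mean(0)-ct[:2];print(' ctr',ct,'bar pca',np.degrees(np.arctan2(*u[::-1])),'dir',np.degrees(np.arctan2(d[1],d[0])))
    q=onz(c,dots[len(P)-1],44);d=q-ct;print(' rel',d[:2],np.degrees(np.arctan2(d[1],d[0])),np.linalg.norm(d[:2]))
print(tri(Cs,P))
# jar label edge in wj1: zoom (50,138)->(195,46)
a=onz(Cs[0],(310+50/4,80+138/4),44);b=onz(Cs[0],(310+195/4,80+46/4),44);d=b-a;print(np.degrees(np.arctan2(d[1],d[0])))
a=onz(Cs[1],(232+272/4,80+60/4),44);b=onz(Cs[1],(232+362/4,80+205/4),44);d=b-a;print(np.degrees(np.arctan2(d[1],d[0])))
```

```text
wj1 ((359.36224365234375, 131.93528747558594), (66.62049865722656, 68.61067962646484), 41.2519416809082) [359.28 131.95] ((359.5, 132.0), 35.302364349365234)
 ctr [533.58 -48.19  74.  ] bar pca -169.0069541232742 dir 5.907806632035556
 rel [ 6.75 27.63] 76.27324107470567 28.4381520038909
wj2 ((280.0162658691406, 130.02960205078125), (66.01290893554688, 68.50247192382812), 152.47274780273438) [280.04 130.03] ((280.3105163574219, 130.31053161621094), 34.94491958618164)
 ctr [534.02 -48.25  74.  ] bar pca -169.19117655346466 dir 6.689843096758643
 rel [ 6.04 27.82] 77.75489120072766 28.465610260048585
(array([533.8 , -48.36,  72.25]), [np.float64(0.02674110801749792), np.float64(0.0267411080174801)])
32.73977233092489
-56.70407033750661
```

Call:
step_arm([
  [-0.8,1.25,-0.6,0,0,0,1],
  [-0.8,1.25,-0.6,0,0,0,1],
  [-0.8,1.25,-0.6,0,0,0,1],
  [-0.8,1.25,-0.7,0,0,0,1],
  [0,0,-1.5,0,0,0,1],
  [0,0,-1.5,0,0,0,1],
  [0,0,-1.5,0,0,0,1],
  [0,0,0,0,0,0,1],
])

```text
time_s: 4.45
ee_pos: [533.1, -49.1, 89.5]
tcp_rot: [[1.0, -0.003, -0.018], [0.018, 0.001, 1.0], [-0.003, -1.0, 0.001]]
wrist_force: [-1.0, -0.1, -1.1]
grip_width: 88.1
```

Call:
step_arm([
  [0,0,0,0,0,0,1],
  [0,0,0,0,0,0,1],
])

```text
time_s: 4.65
ee_pos: [534.8, -49.6, 91.7]
tcp_rot: [[1.0, 0.001, -0.018], [0.018, -0.0, 1.0], [0.001, -1.0, -0.0]]
wrist_force: [0.1, -0.1, 0.1]
grip_width: 88.4
```

```bash
python3 w.py wj3; python3 -c "
from h import *
s=sense();print(s['ee_pos'],s['joint_vel'],s['tcp_rot'])
for n in ('scene','side'):
    im=grab_frame(n);cv2.imwrite(f'pics/{n}1.png',im)
a=cv2.imread('pics/scene1.png')[150:290,180:340];b=cv2.imread('pics/side1.png')[150:290,290:450]
cv2.imwrite('pics/z2.png',cv2.resize(np.hstack([a,b]),None,fx=2.5,fy=2.5,interpolation=2))
"
```

```text
4.65 [534.78 -49.59  91.7 ]
[534.82 -49.59  91.66] [ 0.  0.  0.  0. -0. -0.] [[ 1.    0.   -0.02]
 [ 0.02 -0.    1.  ]
 [ 0.   -1.   -0.  ]]
```

View pics/wj3.png

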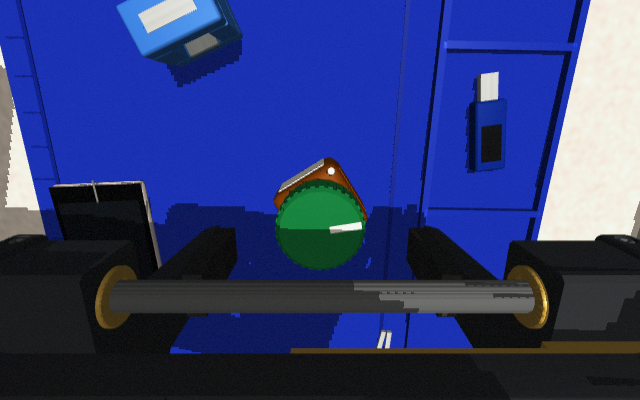

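View pics/z2.png

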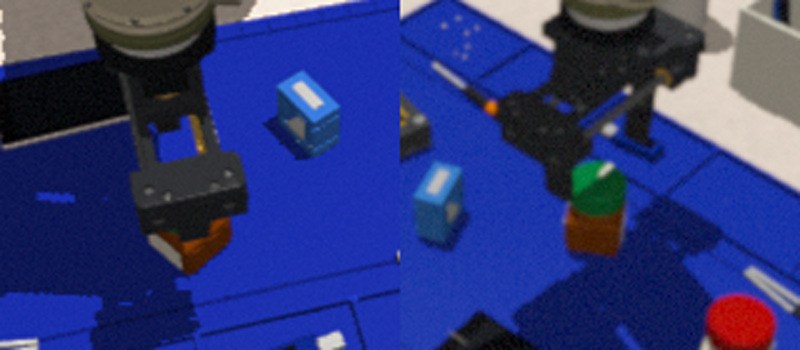

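```bash
python3 -c "
from h import *
import pickle
c=pickle.load(open('wj3.pkl','rb'));print(onz(c,(321,226),74),proj(c,[534.2,-48.8,74]),proj(c,[540.2,-20.5,44.5]))"
```

```text
[534.41 -46.7   74.  ] [320.58 229.43] [330.78 170.31]
```

Call:
step_arm([
  [-0.05,0.05,-1.0,0,0,0,1],
  [0,0,-1.0,0,0,0,1],
  [0,0,-1.0,0,0,0,1],
  [0,0,-0.6,0,0,0,1],
  [0,0,-0.5,0,0,0,1],
  [0,0,0,0,0,0,1],
  [0,0,0,0,0,0,1],
])

```text
time_s: 5.5
ee_pos: [534.2, -49.0, 49.8]
tcp_rot: [[1.0, 0.0, -0.018], [0.018, -0.0, 1.0], [0.0, -1.0, -0.0]]
wrist_force: [0.2, 0.4, -1.1]
grip_width: 88.0
```

Call:
step_arm([
  [0,0.06,0,0,0,0,1],
  [0,0,0,0,0,0,0.5],
  [0,0,0,0,0,0,0.3],
  [0,0,0,0,0,0,0.2],
  [0,0,0,0,0,0,0.1],
  [0,0,0,0,0,0,0],
  [0,0,0,0,0,0,-1],
  [0,0,0,0,0,0,-1],
], newtons=10)

```text
time_s: 6.3
ee_pos: [534.1, -48.3, 49.8]
tcp_rot: [[1.0, 0.0, -0.018], [0.018, 0.0, 1.0], [0.0, -1.0, 0.0]]
wrist_force: [0.9, 0.5, 0.1]
grip_width: 51.9
```

Call:
step_arm([
  [0,0,0,0,0,0,-1],
  [0,0,0,0,0,0,-1],
  [0,0,0,0,0,0,-1],
  [0,0,0,0,0,0,-1],
], newtons=40)

```text
time_s: 6.7
ee_pos: [534.1, -48.3, 49.8]
tcp_rot: [[1.0, 0.0, -0.018], [0.018, -0.0, 1.0], [0.0, -1.0, -0.0]]
wrist_force: [1.7, 1.6, 1.7]
grip_width: 51.3
```

Gripped at 51–52 mm, the cap's width. Lift, and check before carrying.

Call:
step_arm([
  [0,0,0.3,0,0,0,-1],
  [0,0,0.5,0,0,0,-1],
  [0,0,1,0,0,0,-1],
  [0,0,1.5,0,0,0,-1],
  [0,0,1.5,0,0,0,-1],
  [0,0,1.5,0,0,0,-1],
  [0,0,1.0,0,0,0,-1],
  [0,0,0.5,0,0,0,-1],
])

```text
time_s: 7.5
ee_pos: [534.3, -48.5, 128.9]
tcp_rot: [[1.0, 0.001, -0.018], [0.018, -0.001, 1.0], [0.001, -1.0, -0.001]]
wrist_force: [-0.6, 0.0, -2.6]
grip_width: 51.5
```

Call:
step_arm([
  [0,0,0,0,0,0,-1],
  [0,0,0,0,0,0,-1],
])

```text
time_s: 7.7
ee_pos: [533.8, -48.3, 127.3]
tcp_rot: [[1.0, -0.001, -0.018], [0.018, 0.0, 1.0], [-0.001, -1.0, 0.0]]
wrist_force: [-0.4, -0.6, -2.0]
grip_width: 51.3
```

```bash
python3 w.py wj4; python3 -c "
from h import *
for n in ('scene','side'):
    im=grab_frame(n);cv2.imwrite(f'pics/{n}2.png',im)
a=cv2.imread('pics/scene2.png')[130:270,180:340];b=cv2.imread('pics/side2.png')[130:270,290:450]
cv2.imwrite('pics/z3.png',cv2.resize(np.hstack([a,b]),None,fx=2.5,fy=2.5,interpolation=2))
"
```

```text
7.7 [533.77 -48.31 127.27]
```

View pics/wj4.png

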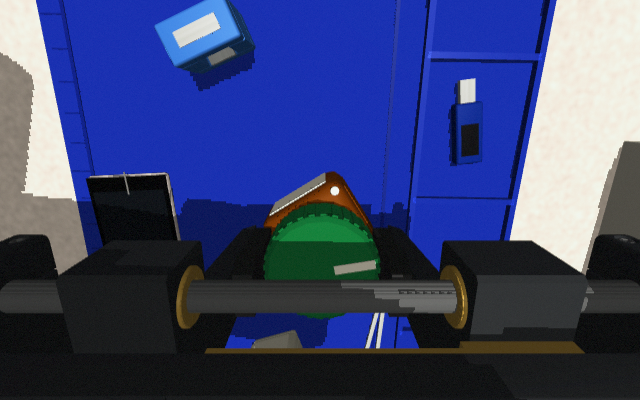

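View pics/z3.png

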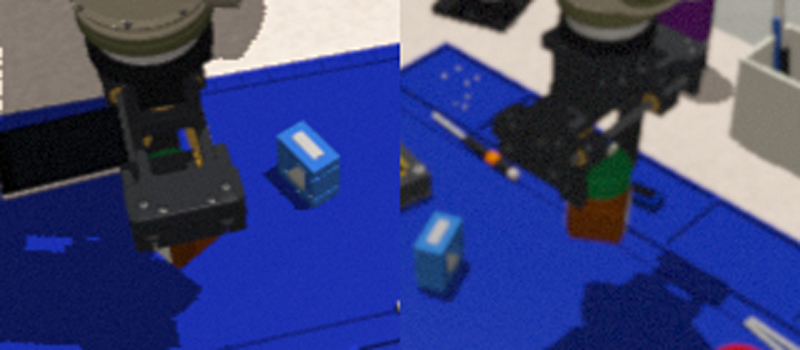

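```bash
python3 -c "
from h import *
import pickle
im=cv2.imread('pics/wj4.png');h=cv2.cvtColor(im,cv2.COLOR_BGR2HSV)
w=(h[...,1]<70)&(h[...,2]>200);m=np.zeros(w.shape,bool);m[180:202,326:344]=1
p=blobs(w&m,4)[0][0];c=pickle.load(open('wj4.pkl','rb'))
z=44+77.4
d=onz(c,p,z);print(p,d)
for a,b in (((268,216),(327,176)),((345,182),(372,225))):
    q=onz(c,b,z)-onz(c,a,z);print(np.degrees(np.arctan2(q[1],q[0])),np.linalg.norm(q))
cv2.imwrite('pics/z4.png',cv2.resize(im[165:330,245:400],None,fx=4,fy=3.6))
"
```

```text
[334.36 190.45] [539.78 -21.03 121.4 ]
35.88637741998222 37.46667771752585
-56.77903389656623 27.586794312039256
```

View pics/z4.png

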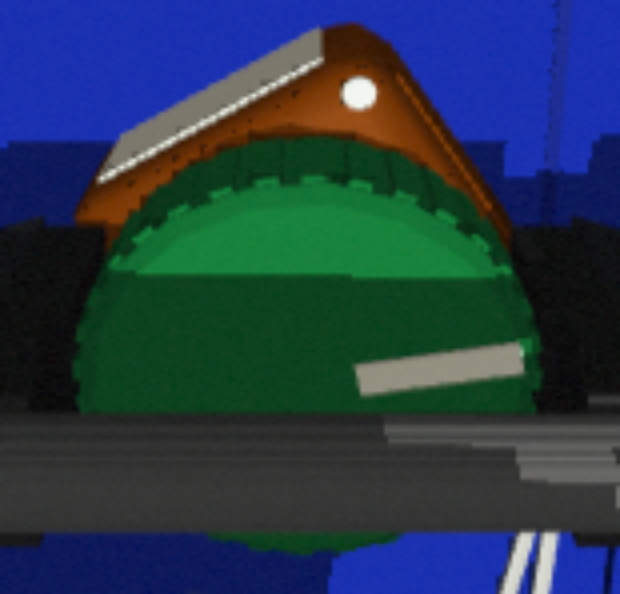

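Call:
step_arm([
  [-0.2,1.0,0.1,0,0,-2,-1],
  [-0.4,2.0,0.2,0,0,-4,-1],
  [-0.4,2.0,0.2,0,0,-4,-1],
  [-0.4,2.0,0,0,0,-4,-1],
  [-0.4,2.0,0,0,0,-4,-1],
  [-0.4,2.0,0,0,0,-4,-1],
  [-0.4,2.0,0,0,0,-4,-1],
  [-0.4,2.0,0,0,0,-4,-1],
])

```text
time_s: 8.65
ee_pos: [503.7, 102.4, 132.4]
tcp_rot: [[0.874, -0.001, 0.487], [-0.487, 0.0, 0.874], [-0.001, -1.0, -0.0]]
wrist_force: [0.3, 0.1, -1.4]
grip_width: 51.6
```

Call:
step_arm([
  [-0.4,2.0,0,0,0,-4,-1],
  [-0.4,2.0,0,0,0,-4,-1],
  [-0.4,2.0,0,0,0,-3,-1],
  [-0.4,2.0,0,0,0,-2,-1],
  [-0.4,2.0,0,0,0,-2,-1],
  [0,0,-0.3,0,0,0,-1],
  [0,0,-0.2,0,0,0,-1],
  [0,0,0,0,0,0,-1],
])

```text
time_s: 9.45
ee_pos: [484.0, 200.8, 127.2]
tcp_rot: [[0.72, -0.001, 0.694], [-0.694, -0.0, 0.72], [-0.0, -1.0, -0.001]]
wrist_force: [-0.3, -0.3, -2.1]
grip_width: 51.6
```

Call:
step_arm([
  [0,0,0,0,0,0,-1],
  [0,0,0,0,0,0,-1],
])

```text
time_s: 9.65
ee_pos: [484.3, 201.1, 127.8]
tcp_rot: [[0.719, 0.0, 0.695], [-0.695, -0.0, 0.719], [0.0, -1.0, 0.0]]
wrist_force: [-0.7, 0.5, -2.6]
grip_width: 51.4
```

```bash
python3 w.py wj5; python3 -c "
from h import *
s=sense();print(s['tcp_rot'],s['wrist_force'])
for n in ('scene','side'):
    im=grab_frame(n);cv2.imwrite(f'pics/{n}3.png',im)
a=cv2.imread('pics/scene3.png')[90:230,280:440];b=cv2.imread('pics/side3.png')[100:240,200:360]
cv2.imwrite('pics/z5.png',cv2.resize(np.hstack([a,b]),None,fx=2.5,fy=2.5,interpolation=2))
"
```

```text
9.65 [484.27 201.1  127.75]
[[ 0.72  0.    0.69]
 [-0.69  0.    0.72]
 [ 0.   -1.    0.  ]] [-0.82  0.47 -1.78]
```

View pics/wj5.png

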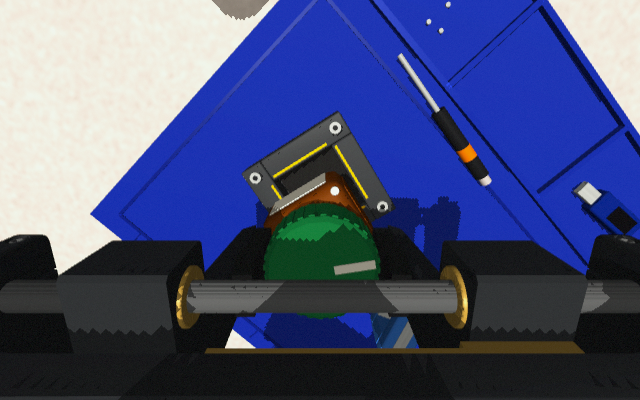

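View pics/z5.png

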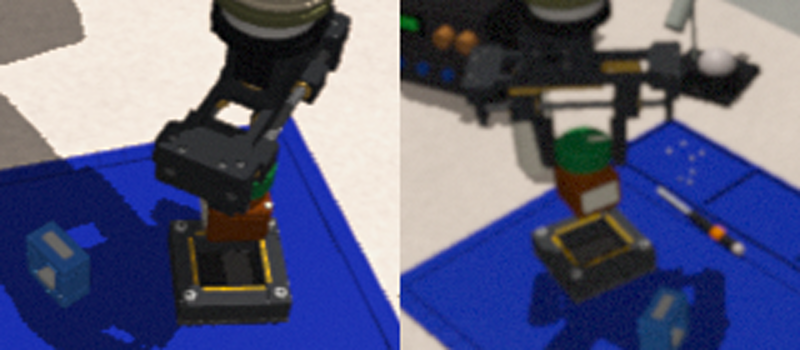

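```bash
python3 -c "
from h import *
import pickle
im=cv2.imread('pics/wj5.png');h=cv2.cvtColor(im,cv2.COLOR_BGR2HSV)
w=(h[...,1]<70)&(h[...,2]>170)
c=pickle.load(open('wj5.pkl','rb'))
S=[]
for x,y,z in((335,127,32),(255,178,32),(382,207,32),(334,190,121.8)):
    m=np.zeros(w.shape,np.uint8);m[y-8:y+8,x-8:x+8]=w[y-8:y+8,x-8:x+8];m=cv2.morphologyEx(m,cv2.MORPH_CLOSE,np.ones((5,5)));b=max(blobs(m,4),key=lambda b:b[1][4]);p=b[0]
    S.append(onz(c,p,z));print(p,b[1][4],S[-1])
a=S[0]-S[1];b=S[0]-S[2];print('holder',(S[1]+S[2])/2,[np.degrees(np.arctan2(v[1],v[0])) for v in(a,b)],np.linalg.norm(a),np.linalg.norm(b))
t=np.radians(45-12.4);print('jar ctr',S[3][:2]-28.5*np.array([np.cos(t),np.sin(t)]))
"
```

```text
[334.88 127.23] 104 [527.8  231.95  32.  ]
[254.83 177.56] 90 [454.39 247.75  32.  ]
[382.34 204.96] 47 [512.77 159.18  32.  ]
[334.39 190.58] 59 [507.42 216.16 121.8 ]
holder [483.58 203.46  32.  ] [np.float64(-12.146354665529362), np.float64(78.32914116868918)] 75.09340497864054 74.31403289460069
jar ctr [483.41 200.81]
```

Call:
step_arm([
  [0.02,0.15,0,0,0,0,-1],
  [0.02,0.15,-0.5,0,0,0,-1],
  [0,0,-1,0,0,0,-1],
  [0,0,-1,0,0,0,-1],
  [0,0,-0.8,0,0,0,-1],
  [0,0,-0.6,0,0,0,-1],
  [0,0,-0.2,0,0,0,-1],
  [0,0,0,0,0,0,-1],
])

```text
time_s: 10.6
ee_pos: [484.4, 204.6, 86.5]
tcp_rot: [[0.72, -0.0, 0.694], [-0.694, -0.0, 0.72], [-0.0, -1.0, -0.0]]
wrist_force: [-0.1, -0.2, -1.7]
grip_width: 51.3
```

Call:
step_arm([
  [0,0,0,0,0,0,-1],
  [0,0,0,0,0,0,-1],
])

```text
time_s: 10.8
ee_pos: [484.6, 204.7, 87.1]
tcp_rot: [[0.72, 0.001, 0.694], [-0.694, 0.0, 0.72], [0.0, -1.0, 0.001]]
wrist_force: [-0.3, 0.1, -2.3]
grip_width: 51.2
```

```bash
python3 w.py wj6; python3 -c "
from h import *
for n in ('scene','side'):
    im=grab_frame(n);cv2.imwrite(f'pics/{n}4.png',im)
a=cv2.imread('pics/scene4.png')[110:230,310:430];b=cv2.imread('pics/side4.png')[120:240,220:340]
cv2.imwrite('pics/z6.png',cv2.resize(np.hstack([a,b]),None,fx=3.3,fy=3.3,interpolation=2))
"
```

```text
10.8 [484.63 204.66  87.07]
```

View pics/wj6.png

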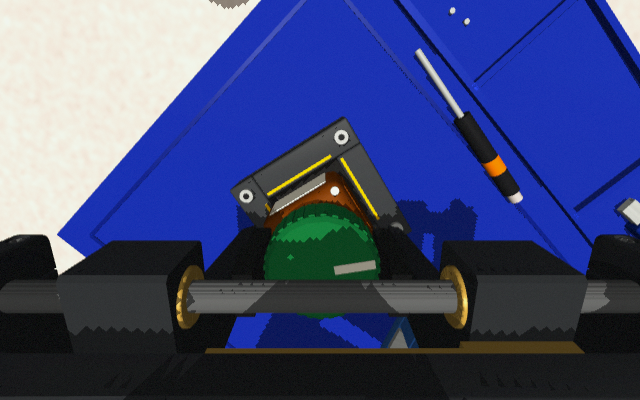

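View pics/z6.png

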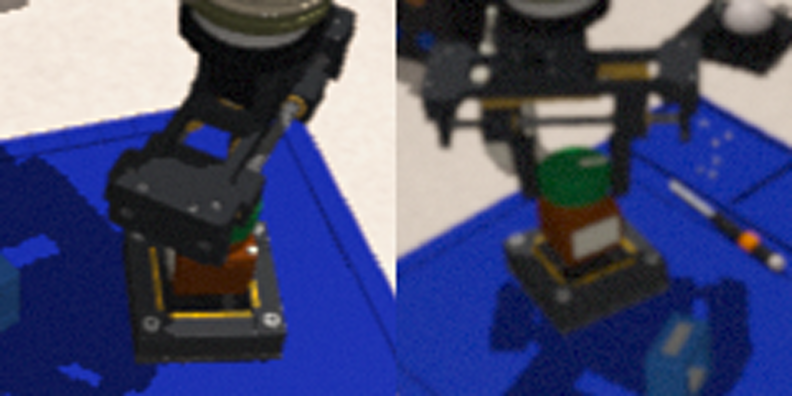

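Call:
step_arm([
  [0,-0.05,0,0,0,0,-1],
  [0,0,-0.5,0,0,0,-1],
  [0,0,-0.4,0,0,0,-1],
  [0,0,-0.2,0,0,0,-1],
  [0,0,-0.2,0,0,0,-1],
  [0,0,0,0,0,0,-1],
])

```text
time_s: 11.55
ee_pos: [484.3, 204.1, 73.4]
tcp_rot: [[0.72, -0.001, 0.694], [-0.694, -0.0, 0.72], [-0.0, -1.0, -0.0]]
wrist_force: [0.2, 0.4, -1.1]
grip_width: 51.4
```

Call:
step_arm([
  [0,0,-0.2,0,0,0,-1],
  [0,0,-0.2,0,0,0,-1],
  [0,0,-0.2,0,0,0,-1],
  [0,0,0,0,0,0,-1],
])

```text
time_s: 11.95
ee_pos: [484.3, 204.1, 67.4]
tcp_rot: [[0.72, -0.001, 0.694], [-0.694, -0.0, 0.72], [-0.0, -1.0, -0.0]]
wrist_force: [0.5, -0.1, -2.4]
grip_width: 51.6
```

Call:
step_arm([
  [0,0,-0.2,0,0,0,-1],
  [0,0,-0.2,0,0,0,-1],
  [0,0,-0.2,0,0,0,-1],
  [0,0,-0.1,0,0,0,-1],
  [0,0,-0.1,0,0,0,-1],
  [0,0,0,0,0,0,-1],
])

```text
time_s: 12.55
ee_pos: [484.4, 204.1, 59.6]
tcp_rot: [[0.72, -0.0, 0.694], [-0.694, -0.0, 0.72], [-0.0, -1.0, -0.0]]
wrist_force: [-0.2, 0.1, -1.7]
grip_width: 51.4
```

Call:
step_arm([
  [0,0,-0.1,0,0,0,-1],
  [0,0,-0.05,0,0,0,-1],
  [0,0,0,0,0,0,-1],
])

```text
time_s: 12.85
ee_pos: [484.4, 204.1, 58.2]
tcp_rot: [[0.72, -0.0, 0.694], [-0.694, -0.0, 0.72], [-0.0, -1.0, -0.0]]
wrist_force: [-0.7, -0.1, -2.1]
grip_width: 51.2
```

Call:
step_arm([
  [0,0,-0.05,0,0,0,-1],
  [0,0,-0.05,0,0,0,-1],
  [0,0,-0.05,0,0,0,-1],
  [0,0,0,0,0,0,-1],
])

```text
time_s: 13.25
ee_pos: [484.4, 204.1, 56.6]
tcp_rot: [[0.72, -0.0, 0.694], [-0.694, 0.0, 0.72], [-0.0, -1.0, -0.0]]
wrist_force: [-0.7, 0.1, -2.1]
grip_width: 51.1
```

Call:
step_arm([
  [0,0,-0.05,0,0,0,-1],
  [0,0,0,0,0,0,-1],
])

```text
time_s: 13.45
ee_pos: [484.4, 204.1, 56.2]
tcp_rot: [[0.72, -0.0, 0.694], [-0.694, -0.0, 0.72], [0.0, -1.0, -0.0]]
wrist_force: [1.0, 0.3, -2.4]
grip_width: 51.8
```

Call:
step_arm([
  [0,0,-0.05,0,0,0,-1],
  [0,0,0,0,0,0,-1],
])

```text
time_s: 13.65
ee_pos: [484.5, 204.1, 55.8]
tcp_rot: [[0.72, 0.0, 0.694], [-0.694, 0.0, 0.72], [0.0, -1.0, 0.0]]
wrist_force: [0.4, 0.0, -0.9]
grip_width: 50.9
```

Call:
step_arm([
  [0,0,-0.05,0,0,0,-1],
  [0,0,0,0,0,0,-1],
])

```text
time_s: 13.85
ee_pos: [484.6, 204.2, 55.6]
tcp_rot: [[0.72, 0.0, 0.694], [-0.694, 0.0, 0.72], [0.0, -1.0, 0.0]]
wrist_force: [-1.3, 0.3, 4.3]
grip_width: 51.0
```

Call:
step_arm([
  [0,0,0,0,0,0,-1],
  [0,0,0,0,0,2,-1],
  [0,0,0,0,0,4,-1],
  [0,0,0,0,0,4,-1],
  [0,0,0,0,0,0,-1],
], newtons=50)

```text
time_s: 14.35
ee_pos: [484.9, 204.3, 55.8]
tcp_rot: [[0.831, 0.001, 0.557], [-0.557, 0.0, 0.831], [0.001, -1.0, 0.001]]
wrist_force: [-0.8, 0.5, 5.9]
grip_width: 51.4
```

```bash
cat > t.py <<'E'
from h import *
s=sense();R=s['tcp_rot'];print(s['time_s'],'F',s['wrist_force'],'M',s['torque'],'yaw',np.degrees(np.arctan2(R[1][0],R[0][0])),s['ee_pos'],s['joint_torque'])
E
python3 t.py
```

```text
14.35 F [-0.82  0.49  5.92] M [-0.02  0.31  0.11] yaw -33.83860260564365 [484.86 204.26  55.79] [ -0.37 -41.27 -18.23   0.05  -0.33  -0.5 ]
```

Call:
step_arm([
  [0,0,0,0,0,4,-1],
  [0,0,0,0,0,4,-1],
  [0,0,0,0,0,4,-1],
  [0,0,0,0,0,4,-1],
])

```text
time_s: 14.75
ee_pos: [485.0, 204.3, 56.0]
tcp_rot: [[0.952, 0.002, 0.306], [-0.306, 0.001, 0.952], [0.001, -1.0, 0.001]]
wrist_force: [-0.4, -0.0, 8.0]
grip_width: 51.3
```

```bash
python3 t.py; python3 w.py u1
```

```text
14.75 F [-0.37 -0.01  7.98] M [-0.07  0.29 -0.18] yaw -17.817395458922643 [485.03 204.35  55.96] [ -0.22 -40.54 -17.76  -0.19  -0.3    0.73]
14.75 [485.03 204.35  55.96]
```

View pics/u1.png

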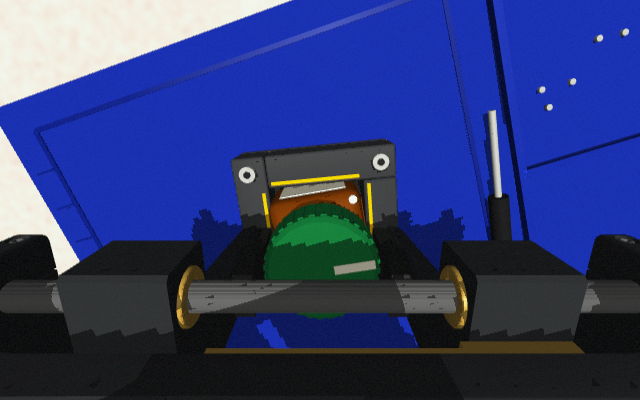

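Call:
step_arm([
  [0,0,0,0,0,4,-1],
  [0,0,0,0,0,4,-1],
  [0,0,0,0,0,4,-1],
  [0,0,0,0,0,4,-1],
])

```text
time_s: 15.2
ee_pos: [485.1, 204.5, 56.2]
tcp_rot: [[0.999, 0.002, 0.032], [-0.032, 0.001, 0.999], [0.002, -1.0, 0.001]]
wrist_force: [-1.9, 0.6, 10.5]
grip_width: 51.7
```

```bash
python3 t.py
```

```text
15.2 F [-1.94  0.65 10.49] M [ 0.07  0.44 -0.17] yaw -1.814332067497451 [485.12 204.5   56.23] [ -0.77 -39.3  -17.32  -0.31  -0.44   0.77]
```

Call:
step_arm([
  [0,0,0,0,0,4,-1],
  [0,0,0,0,0,4,-1],
])

```text
time_s: 15.4
ee_pos: [484.9, 204.6, 56.3]
tcp_rot: [[0.994, 0.001, -0.108], [0.108, 0.001, 0.994], [0.002, -1.0, 0.001]]
wrist_force: [-4.5, 2.2, 12.7]
grip_width: 51.3
```

```bash
python3 t.py
```

```text
15.4 F [-4.52  2.17 12.71] M [ 0.24  0.76 -0.24] yaw 6.179335395034673 [484.86 204.63  56.29] [ -1.74 -38.5  -17.78  -0.6   -0.9    0.73]
```

Call:
step_arm([
  [0,0,0,0,0,2,-1],
  [0,0,0,0,0,2,-1],
])

```text
time_s: 15.6
ee_pos: [484.7, 204.7, 56.3]
tcp_rot: [[0.984, 0.001, -0.176], [0.176, 0.001, 0.984], [0.001, -1.0, 0.001]]
wrist_force: [-3.8, 2.8, 12.1]
grip_width: 51.3
```

```bash
python3 t.py
```

```text
15.6 F [-3.82  2.78 12.15] M [ 0.22  0.8  -0.22] yaw 10.10924600902548 [484.73 204.7   56.33] [ -1.8  -38.28 -17.84  -0.58  -0.99   0.26]
```

Call:
step_arm([
  [0,0,0,0,0,2,-1],
  [0,0,0,0,0,0,-1],
])

```text
time_s: 15.8
ee_pos: [484.7, 204.7, 56.3]
tcp_rot: [[0.978, 0.001, -0.209], [0.209, 0.001, 0.978], [0.001, -1.0, 0.001]]
wrist_force: [-4.9, 1.1, 14.3]
grip_width: 51.3
```

```bash
python3 t.py; python3 w.py u2; python3 -c "
import cv2
im=cv2.imread('pics/u2.png');cv2.imwrite('pics/u2z.png',cv2.resize(im[140:330,220:420],None,fx=3.5,fy=3,interpolation=2))"
```

```text
15.8 F [-4.91  1.15 14.3 ] M [ 0.17  0.77 -0.04] yaw 12.092919707184244 [484.69 204.66  56.32] [ -1.82 -38.3  -17.85  -0.46  -0.99  -0.35]
15.8 [484.69 204.66  56.32]
```

View pics/u2z.png

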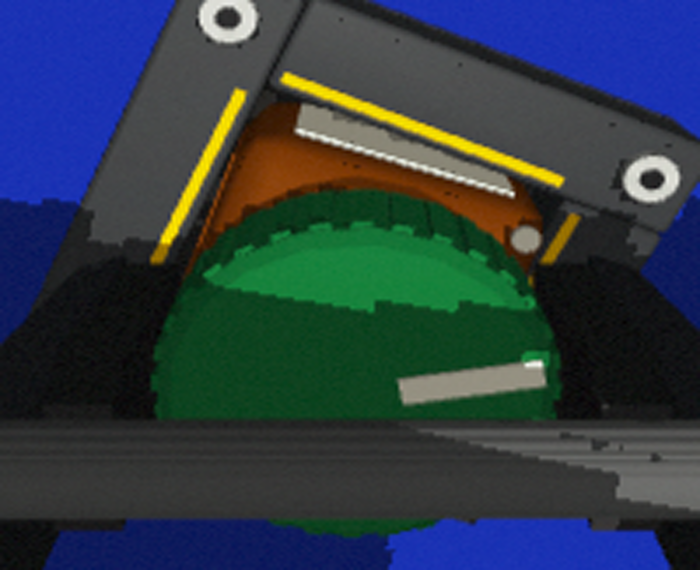

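Call:
step_arm([
  [0,0,0,0,0,2,-1],
])

```text
time_s: 15.95
ee_pos: [484.7, 204.7, 56.3]
tcp_rot: [[0.97, 0.001, -0.243], [0.243, 0.001, 0.97], [0.001, -1.0, 0.001]]
wrist_force: [-4.8, 2.7, 12.8]
grip_width: 51.1
```

```bash
python3 t.py
```

```text
15.95 F [-4.79  2.66 12.84] M [ 0.24  0.82 -0.2 ] yaw 14.052873561051832 [484.67 204.71  56.32] [ -1.81 -38.27 -17.88  -0.57  -1.02   0.59]
```

Call:
step_arm([
  [0,0,0,0,0,2,-1],
])

```text
time_s: 16.05
ee_pos: [484.7, 204.7, 56.3]
tcp_rot: [[0.961, 0.001, -0.277], [0.277, 0.001, 0.961], [0.001, -1.0, 0.001]]
wrist_force: [-5.3, 2.8, 13.4]
grip_width: 51.5
```

```bash
python3 t.py
```

```text
16.05 F [-5.29  2.81 13.38] M [ 0.27  0.76 -0.18] yaw 16.110256312020518 [484.67 204.69  56.32] [ -1.81 -38.27 -17.87  -0.56  -1.01   0.32]
```

Call:
step_arm([
  [0,0,0,0,0,2,-1],
])

```text
time_s: 16.15
ee_pos: [484.7, 204.7, 56.3]
tcp_rot: [[0.95, 0.001, -0.311], [0.311, 0.001, 0.95], [0.001, -1.0, 0.001]]
wrist_force: [-3.5, 1.7, 12.7]
grip_width: 51.3
```

```bash
python3 t.py
```

```text
16.15 F [-3.52  1.65 12.66] M [ 0.27  0.8  -0.12] yaw 18.11109244370654 [484.69 204.69  56.33] [ -1.76 -38.26 -17.86  -0.54  -1.     0.3 ]
```

Call:
step_arm([
  [0,0,0,0,0,2,-1],
])

```text
time_s: 16.25
ee_pos: [484.7, 204.7, 56.3]
tcp_rot: [[0.939, 0.001, -0.344], [0.344, 0.001, 0.939], [0.001, -1.0, 0.001]]
wrist_force: [-4.4, 1.3, 12.7]
grip_width: 51.0
```

```bash
python3 t.py; python3 w.py u3; python3 -c "
import cv2
im=cv2.imread('pics/u3.png');cv2.imwrite('pics/u3z.png',cv2.resize(im[140:330,220:420],None,fx=3.5,fy=3,interpolation=2))"
```

```text
16.25 F [-4.36  1.27 12.66] M [ 0.19  0.8  -0.24] yaw 20.11216973850097 [484.66 204.67  56.3 ] [ -1.7  -38.26 -17.9   -0.52  -1.02   0.29]
16.25 [484.66 204.67  56.3 ]
```

View pics/u3z.png

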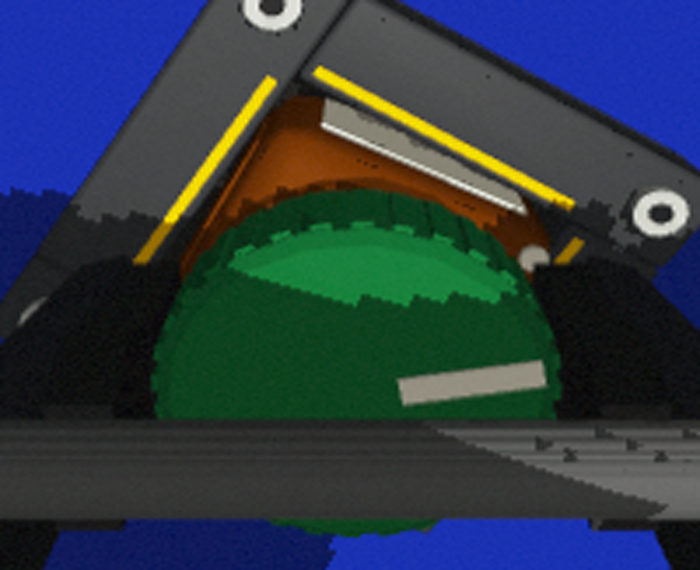

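Call:
step_arm([
  [0,0,0.05,0,0,0,-1],
  [0,0,0.05,0,0,0,-1],
])

```text
time_s: 16.5
ee_pos: [484.6, 204.5, 56.7]
tcp_rot: [[0.939, 0.001, -0.343], [0.343, 0.001, 0.939], [0.001, -1.0, 0.0]]
wrist_force: [-0.5, 0.5, 2.1]
grip_width: 51.4
```

```bash
python3 t.py
```

```text
16.5 F [-0.54  0.5   2.13] M [ 0.19  0.16 -0.05] yaw 20.050102788757865 [484.63 204.51  56.66] [ -0.96 -43.18 -19.05  -0.27  -0.06  -0.01]
```

Call:
step_arm([
  [0,0,0.05,0,0,0,-1],
  [0,0,0.05,0,0,0,-1],
  [0,0,0,0,0,0,-1],
])

```text
time_s: 16.8
ee_pos: [484.4, 204.0, 57.0]
tcp_rot: [[0.939, -0.0, -0.343], [0.343, -0.0, 0.939], [-0.0, -1.0, -0.0]]
wrist_force: [-0.3, -0.6, 0.0]
grip_width: 51.1
```

```bash
python3 t.py
```

```text
16.8 F [-0.35 -0.64  0.03] M [-0.07  0.05  0.01] yaw 20.043237021040227 [484.38 204.04  57.01] [  0.02 -44.31 -19.54   0.05   0.02   0.  ]
```

Call:
step_arm([
  [0,0,0.1,0,0,0,-1],
  [0,0,0.1,0,0,0,-1],
  [0,0,0,0,0,0,-1],
])

```text
time_s: 17.1
ee_pos: [484.4, 204.1, 59.3]
tcp_rot: [[0.939, -0.0, -0.343], [0.343, -0.0, 0.939], [-0.0, -1.0, -0.0]]
wrist_force: [-0.2, 0.5, -0.5]
grip_width: 51.4
```

```bash
python3 t.py; python3 w.py u4; python3 -c "
import cv2
im=cv2.imread('pics/u4.png');cv2.imwrite('pics/u4z.png',cv2.resize(im[140:330,220:420],None,fx=3.5,fy=3,interpolation=2))"
```

```text
17.1 F [-0.23  0.5  -0.48] M [-0.07  0.12 -0.04] yaw 20.04476868164702 [484.43 204.12  59.28] [ -0.07 -44.21 -19.71   0.05   0.     0.  ]
17.1 [484.43 204.12  59.28]
```

View pics/u4z.png

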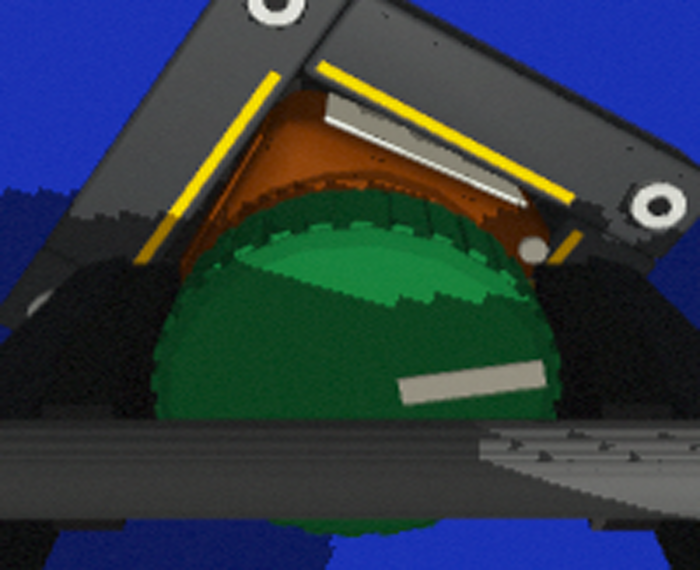

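Call:
step_arm([
  [0,0,0.2,0,0,0,-1],
  [0,0,0.2,0,0,0,-1],
  [0,0,0.2,0,0,0,-1],
  [0,0,0,0,0,0,-1],
])

```text
time_s: 17.55
ee_pos: [484.6, 204.2, 65.6]
tcp_rot: [[0.939, 0.001, -0.343], [0.343, 0.0, 0.939], [0.001, -1.0, -0.0]]
wrist_force: [-0.1, -0.3, -0.7]
grip_width: 51.2
```

```bash
python3 t.py; python3 -c "
from h import *
b=grab_frame('side');a=grab_frame('scene');cv2.imwrite('pics/z7.png',cv2.resize(np.hstack([a[110:230,310:430],b[120:240,220:340]]),None,fx=3.3,fy=3.3,interpolation=2))"
```

```text
17.55 F [-0.07 -0.33 -0.7 ] M [-0.02  0.02 -0.01] yaw 20.048114411913577 [484.6  204.16  65.55] [  0.01 -44.1  -19.86   0.06   0.08  -0.  ]
```

View pics/z7.png

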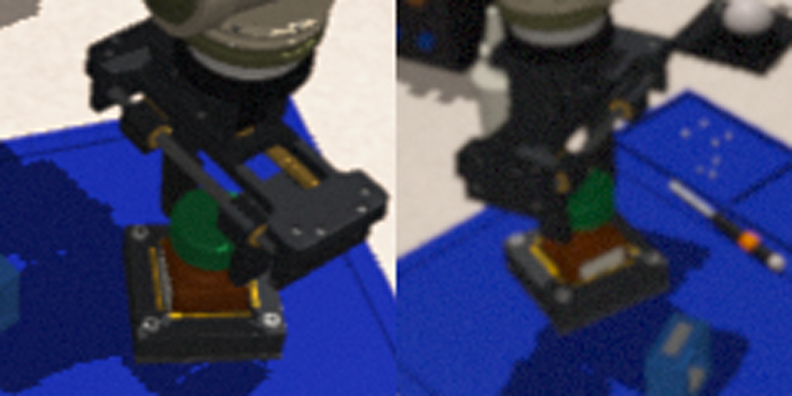

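Jar stays seated, cap free. Straight up to 35 mm total.

Call:
step_arm([
  [0,0,0.3,0,0,0,-1],
  [0,0,0.4,0,0,0,-1],
  [0,0,0.4,0,0,0,-1],
  [0,0,0.5,0,0,0,-1],
  [0,0,0.5,0,0,0,-1],
  [0,0,0.4,0,0,0,-1],
  [0,0,0,0,0,0,-1],
  [0,0,0,0,0,0,-1],
])

```text
time_s: 18.45
ee_pos: [484.4, 204.1, 90.2]
tcp_rot: [[0.939, 0.0, -0.343], [0.343, 0.0, 0.939], [0.0, -1.0, 0.0]]
wrist_force: [0.9, -0.2, -0.6]
grip_width: 51.2
```

Call:
step_arm([
  [0,0,0,0,0,0,-1],
  [0,0,0,0,0,0,-1],
  [0,0,0,0,0,0,-1],
])

```text
time_s: 18.75
ee_pos: [484.4, 204.1, 90.1]
tcp_rot: [[0.939, -0.0, -0.343], [0.343, -0.0, 0.939], [-0.0, -1.0, 0.0]]
wrist_force: [0.1, 0.5, -0.0]
grip_width: 51.0
```

```bash
python3 t.py; python3 w.py f1; python3 -c "
from h import *
b=grab_frame('side');a=grab_frame('scene');cv2.imwrite('pics/scenef.png',a);cv2.imwrite('pics/sidef.png',b);cv2.imwrite('pics/z8.png',cv2.resize(np.hstack([a[110:230,310:430],b[120:240,220:340]]),None,fx=3.3,fy=3.3,interpolation=2))"
```

```text
18.75 F [ 0.07  0.46 -0.04] M [-0.12  0.04  0.02] yaw 20.045680572414348 [484.35 204.11  90.08] [  0.   -43.38 -20.81   0.06   0.03   0.  ]
18.75 [484.35 204.11  90.08]
```

View pics/f1.png

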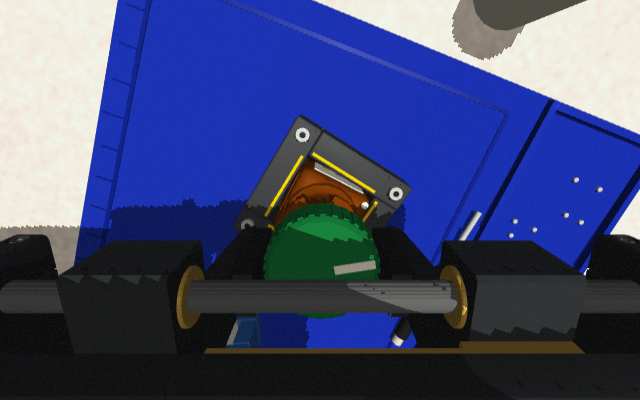

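View pics/z8.png

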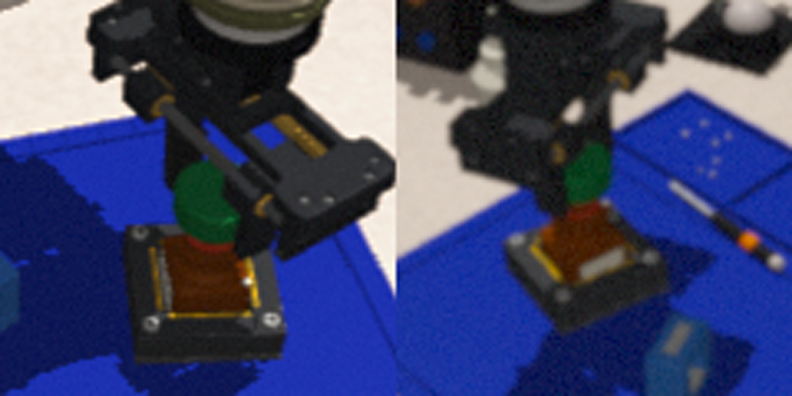

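View pics/scenef.png

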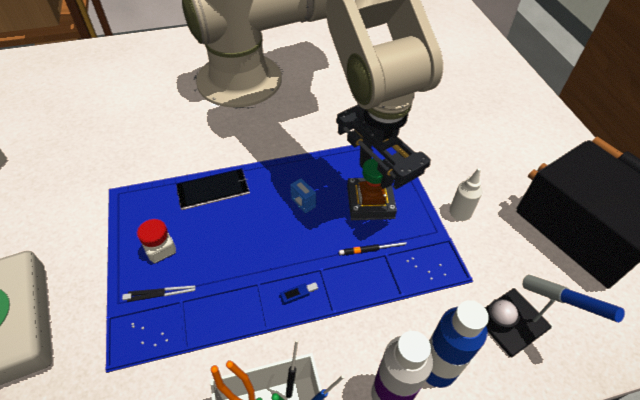

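```bash
python3 -c "
from station import *
print(sign_off())"
```

```text
the job is handed in; nothing more can be done
None
```

I put the jar in the holder pocket, unscrewed the cap and lifted it straight off, then handed the job in at 18.8 s of the 51 s allowed. The arm is still holding the cap over the open jar.

- **Seating:** I carried the jar by its cap and turned it 45° clockwise so its sides matched the pocket. It touched the floor at a tool height of 55.7 mm, where I expected 55.8 mm, with a peak of about 4 N.
- **Unscrewing:** I turned the cap 64° anticlockwise in all. The jar took up about 4.6° of play in the pocket. The bar was then about 7° short of the dot, inside the 12° band where the cap is free.
- **Coming off the thread:** The torque reading was too noisy to show the moment of release clearly. I confirmed it by raising the cap in small steps: the seal's push fell from about 13 N to 0, and the jar's weight did not come up with it.
- **Final check:** The cap is level and its lower edge is about 21 mm above the jar's rim, or 16 mm above the seal, going by how far the tool rose. In the last pictures the jar is still down in the pocket, turned those few degrees. The other items look unmoved by eye; I did not measure them again.
- **Disagreement between measurements:** Estimates of the cap's centre differed by 1 to 2 mm in y between views. I checked against the dot's position before gripping and corrected for it.

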